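# Put the tray of sherds on the balance

### The job

Two small open trays with a carrying bar stand on the desk: one holds two pieces of broken pottery, the other two yellow stones. Carry the tray with the pottery, kept level so that both pieces stay inside, to the bench balance and set it down gently in the middle of the steel pan, its long side along the pan's long side, then let go. Leave the tray of stones where it is.

Things in the scene. Friction and masses are not known exactly. Their poses are not given: they have to be found in the camera images.
- sherd_tray_bar (a point): The tray with the pottery, to be carried. Open grey tray 140 (x) x 100 (y) mm, walls 28 high and 4 thick, about 0.3 kg, 84 high in all. A wooden carrying bar runs along x over its middle: 12 thick, 18 high, 120 long between two uprights, with 38 mm free between wall tops and bar. This point is the bar's centre, 75 mm above the tray's underside, on its centre line; z up.
- stone_tray_bar (a point): The same kind of tray, holding two yellow stones (60 and 27 mm); it must stay where it is. Open grey tray 140 (x) x 100 (y) mm, walls 28 high and 4 thick, about 0.3 kg, 84 high in all. A wooden carrying bar runs along x over its middle: 12 thick, 18 high, 120 long between two uprights, with 38 mm free between wall tops and bar. This point is the bar's centre, 75 mm above the tray's underside, on its centre line; z up.
- sherd_a: Piece of pottery, flat, 46 x 29 x 13 mm, lying loose in the tray to be carried; origin at the centre of its underside, z up.
- sherd_b: Piece of pottery, flat, 34 x 75 x 11 mm, lying loose in the same tray; origin at the centre of its underside, z up.
- pan (a point): Centre of the top face of the balance's flat, level, rimless steel pan, 50 mm above the desk, fixed: 135 mm along this point's x, 175 mm along its y (its long side); z up. The balance is a low white housing, 190 x 180 mm, with a dark blank display at its front (-x); nothing on it is higher than the pan.
Mind the look-alikes: they are no part of the job. What is shaped like the part that bears sherd_tray_bar but pink is not meant.

How it is judged (in metres and radians):
At the end, for the whole second after the job is handed in: The pottery tray stands still and upright on the balance pan, its centre within 20 mm of the pan's centre, its long side within 12 degrees of the pan's long side, both pieces of pottery inside it, and it is released (horizontal distance between sherd_tray_bar and pan below 0.02 m and z of sherd_tray_bar in the frame of pan between 0.07 and 0.08 m and angle between the x axis of sherd_tray_bar and the y axis of pan, either way round below 0.21 rad and angle between sherd_tray_bar's own z axis and vertical below 0.08 rad and linear speed of sherd_tray below 0.02 m/s and x of sherd_a in the frame of sherd_tray_bar between -0.072 and 0.072 m and y of sherd_a in the frame of sherd_tray_bar between -0.052 and 0.052 m and z of each of sherd_a, sherd_b in the frame of sherd_tray_bar below -0.035 m and x of sherd_b in the frame of sherd_tray_bar between -0.072 and 0.072 m and y of sherd_b in the frame of sherd_tray_bar between -0.052 and 0.052 m); the robot touches nothing.
It fails at once if the pottery tray is tilted by more than 20 degrees (angle between sherd_tray_bar's own z axis and vertical above 0.35 rad).
It fails at once if a piece of pottery leaves its tray (not (x of sherd_a in the frame of sherd_tray_bar between -0.072 and 0.072 m and y of sherd_a in the frame of sherd_tray_bar between -0.052 and 0.052 m and z of each of sherd_a, sherd_b in the frame of sherd_tray_bar below -0.035 m and x of sherd_b in the frame of sherd_tray_bar between -0.072 and 0.072 m and y of sherd_b in the frame of sherd_tray_bar between -0.052 and 0.052 m)).
It fails at once if the pottery tray is dropped or pressed hard on the balance (over 60 N) (contact force between sherd_tray and balance above 60 N).
It fails at once if the stone tray is moved by more than 30 mm (distance of stone_tray_bar from where it was at the start of the episode above 0.03 m).
It also fails if it takes over 35 s, if anything falls off the work surface, if the arm or the gripper's body presses on something with over 40 N, if the wrist force passes 120 N, or if a joint passes its speed limit or range.

### The arm

A 6-joint arm with a two-finger parallel gripper is mounted at the origin on a cart in front of the work surface, level with it; the furniture and walls round the work are solid. World frame = base frame: x ahead of the robot, y to its left, z up, the work surface at z = 0. Lengths are in m, angles in degrees, forces in N, time in s.
With the tool pointing down it reaches from about 0.325 to 0.85 m from the base axis. Payload 15.5 kg.
Tool frame: the origin (TCP) lies at the very end of the fingers, on their centre line; the grasp point (between the pads) lies arm.grip_depth behind it (arm.grip_depth is the distance from the TCP to the grasp point, in m); z points along the fingers, y is the direction in which the jaws open and shut (so a half turn about z gives the same grasp; the last joint's range is limited). The gripper opens to 91 mm and grips with 3 to 60 N. Pads are 32 mm wide; open, the fingers measure 118 mm over their backs; the gripper's body (76 mm by 178 mm) begins 60 mm behind the grasp point.
Start: joints at [-78.409, 28.281, 77.091, -0, 74.628, -5.472], TCP at [0.183, -0.597, 0.214] pointing down, gripper open.
Joint ranges: [-166.48, 166.48], [-47.26, 123.95], [12.59, 153.08], [-70.14, 250.14], [6.76, 159.57], [-176.63, 176.63]. Speed limits (degrees/s): [108.29, 108.29, 147.25, 172.46, 172.46, 172.46].

### API

Orientations are given as a 3x3 rotation matrix whose columns are the frame's x, y, z axes.
In Python, from rig import arm gives the robot as it stands. Calls block until the motion is done:
- arm.move_to(position, orientation): joint-space move of the TCP to a pose.
- arm.move_l(position, orientation=None, feed=0.15): straight line of the TCP; orientation=None keeps the orientation; feed is the mean speed in m/s.
- arm.move_joints(angles): joint-space move.
- arm.grip(opening): finger opening in m; the grip force is fixed at half the most; returns when the fingers have stopped.
- arm.sleep(seconds).
- arm.solve_ik(position, orientation): joint angles nearest the present ones, or None.
- arm.snapshot(name): name is "side" or "top"; returns the picture (480x640x3 uint8, red, green, blue); there is no depth.
- arm.get_calibration(name): a dict with "intrinsics" (3x3 intrinsics, pixels), "cam_to_world" (4x4, takes a point from camera to world coordinates). Camera axes: x right, y down, z forward; pixel columns grow to the right and rows downward; lengths in m; the calibration is good to about 2 mm. A picture is of the moment at which its call begins. get_calibration takes no time and is no camera call.
A pose or a line that the arm cannot do raises arm.Unreachable and nothing moves.
- arm.sign_off(): hands the job in, once; it reports no verdict.
Readings, each from a call of its own:
- arm.current_t(): time.
- arm.current_joint_positions(): joint angles.
- arm.current_dq(): joint speeds.
- arm.current_tau(): joint torques, N m.
- arm.current_ee_pos(): TCP position.
- arm.current_tool_rot(): TCP orientation.
- arm.current_force(): force on the tool from outside, world axes, zero at the start.
- arm.current_torque(): the same for the moment, N m.
- arm.current_width(): finger opening in m.
Only numpy, scipy, OpenCV 4.12 (cv2) and the standard library are available. Lean on these libraries where they do the work, as an engineer would, in place of code of your own. Each camera call takes 0.05 s, during which the arm holds its last target.

## Working session

There is one attempt and no reset: what is moved stays moved. The work goes in short steps, each a Python script; the robot and the scene stay as the last script left them, time stands still between calls to the robot, and variables do not carry over. Pictures are saved under pics/ and viewed, and the job is handed in when it is done.

```bash
mkdir -p pics; ls
python3 - <<'E'
from rig import arm
import cv2
for n in("top","side"):
    cv2.imwrite(f"pics/{n}0.png",arm.snapshot(n)[:,:,::-1]); c=arm.get_calibration(n); print(n,c["intrinsics"],c["cam_to_world"])
print(arm.grip_depth,arm.current_t(),arm.current_width(),arm.current_tool_rot())
E
```

```text
pics
top [[555.02454652   0.         306.97628279]
 [  0.         555.02454652 243.0429051 ]
 [  0.           0.           1.        ]] [[-0.02863111 -0.98817968  0.15060271  0.39436904]
 [-0.99956002  0.02947128  0.00334927  0.00752863]
 [-0.00774813 -0.15044055 -0.98858869  1.13347425]
 [ 0.          0.          0.          1.        ]]
side [[517.03856549   0.         324.69817139]
 [  0.         517.03856549 234.90847697]
 [  0.           0.           1.        ]] [[ 0.98583275 -0.12035313  0.11682858  0.41127461]
 [-0.1662675  -0.60937698  0.77525145 -0.86558529]
 [-0.02211129 -0.78369307 -0.6207546   0.77738949]
 [ 0.          0.          0.          1.        ]]
0.0188 0.1 0.09116769259680423 [[ 9.55993400e-01  2.93388087e-01 -2.23331755e-04]
 [ 2.93388156e-01 -9.55992816e-01  1.06111417e-03]
 [ 9.78147046e-05 -1.07994104e-03 -9.99999412e-01]]
```

View pics/top0.png

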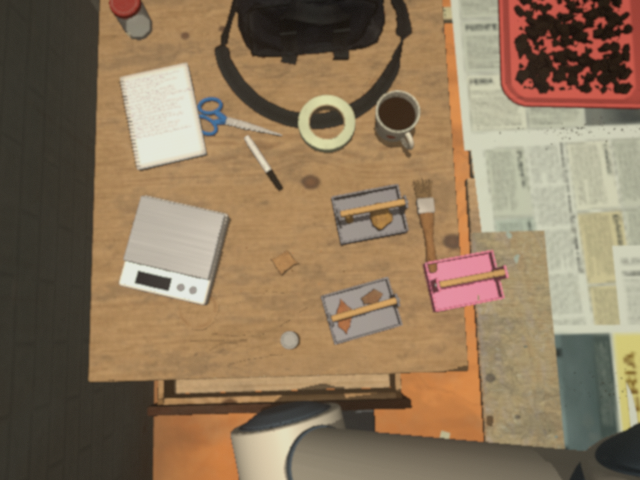

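View pics/side0.png

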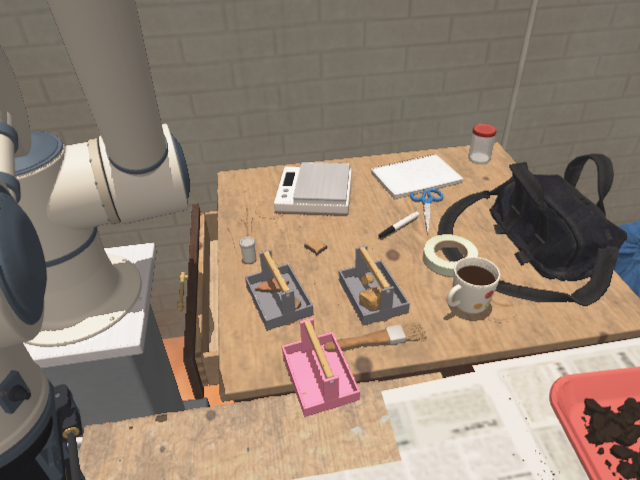

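Top view: pottery tray at about (361,311), stone tray (370,215), pink decoy (464,280), balance pan (178,240). Next I'll enlarge the tray and the pan.

Run:
```python
import cv2,numpy as np
t=cv2.imread("pics/top0.png");s=cv2.imread("pics/side0.png")
def crop(im,x,y,w,h,k,name):
    c=cv2.resize(im[y:y+h,x:x+w],None,fx=k,fy=k,interpolation=cv2.INTER_CUBIC)
    for i in range(0,w,10): cv2.putText(c,str(x+i),(i*k,8),0,.3,(255,255,255),1); cv2.line(c,(i*k,10),(i*k,14),(255,255,255),1)
    for i in range(0,h,10): cv2.putText(c,str(y+i),(0,i*k+4),0,.3,(255,255,255),1); cv2.line(c,(20,i*k),(24,i*k),(255,255,255),1)
    cv2.imwrite(name,c)
crop(t,310,270,100,75,8,"pics/ct.png")
crop(t,110,185,130,125,5-1,"pics/cp.png")
crop(s,235,245,90,85,7,"pics/cs.png")
```

```text
(no output)
```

View pics/ct.png

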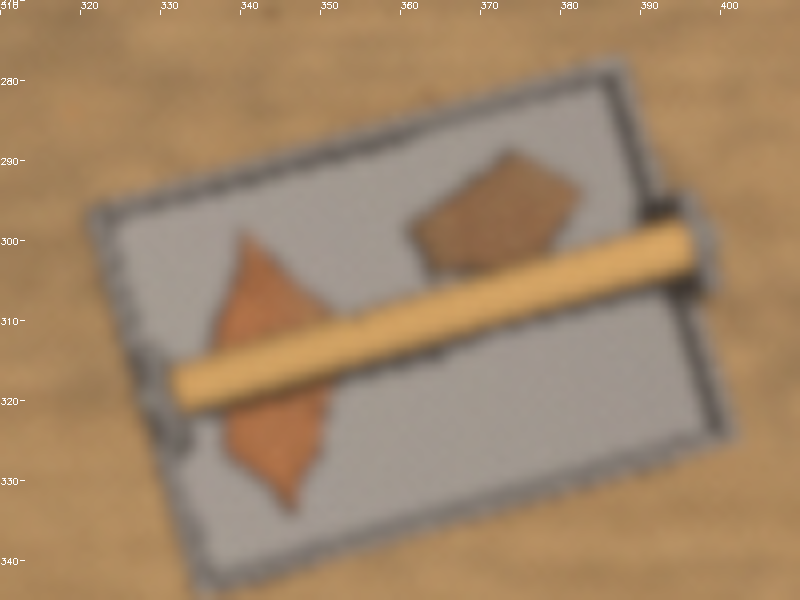

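View pics/cp.png

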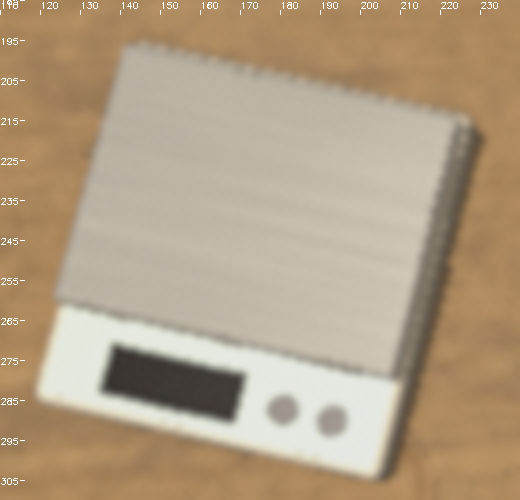

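View pics/cs.png

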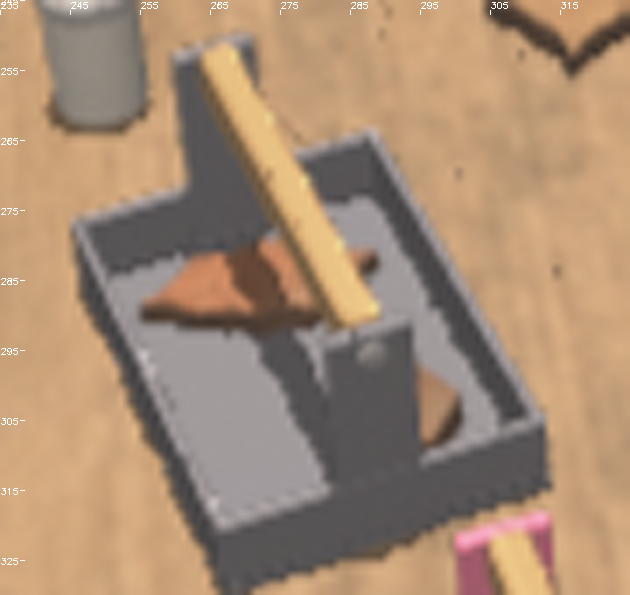

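```bash
cat > h.py <<'E'
import numpy as np
from scipy.optimize import least_squares
from rig import arm
C={n:arm.get_calibration(n) for n in("top","side")}
def proj(n,P):
    T=np.linalg.inv(C[n]["cam_to_world"]); p=np.c_[P,np.ones(len(P))]@T.T; q=p[:,:3]@C[n]["intrinsics"].T
    return q[:,:2]/q[:,2:]
def fit(obs,x0):
    # obs: list of (cam, local pts Nx3, pix Nx2)
    def f(v):
        c,s=np.cos(v[2]),np.sin(v[2]);R=np.array([[c,-s,0],[s,c,0],[0,0,1]])
        return np.concatenate([(proj(n,np.array(L)@R.T+[v[0],v[1],0])-p).ravel() for n,L,p in obs])
    r=least_squares(f,x0,loss='soft_l1'); return r.x,r.fun.reshape(-1,2).round(1)
def px(c,k,ox,oy): return (np.array(c)+.5)/k-.5+[ox,oy]
def rect(a,b,z): return [[a,b,z],[a,-b,z],[-a,-b,z],[-a,b,z]]
E
python3 - <<'E'
from h import *
# tray local x = bar direction, toward image right (-y world). yaw ~ -75deg ; local y -> image up (+x)
W=rect(.07,.05,.028)  # order: (+,+) right-top,(+,-) right-bottom,(-,-) left-bottom,(-,+) left-top
T=px([(625,62),(735,435),(205,590),(90,210)],8,310,270)
S=px([(543,420),(222,525),(75,222),(372,132)],7,235,245)
B=[[.06,.006,.084],[.06,-.006,.084],[-.06,-.006,.084],[-.06,.006,.084]]
BT=px([(690,218),(697,262),(188,412),(172,370)],8,310,270)
BS=px([(380,308),(345,327),(202,52),(235,45)],7,235,245)
for o in ([("top",W,T),("top",B,BT)],[("side",W,S),("side",B,BS)],[("top",W,T),("top",B,BT),("side",W,S),("side",B,BS)]):
    v,r=fit(o,[.33,-.1,-1.4]); print(v[:2].round(4),np.degrees(v[2]).round(2),r.tolist())
P=rect(.0675,.0875,.05) # local x=up image? local y = left
PT=px([(128,43),(470,115),(395,380),(57,302)],4,110,185)
v,r=fit([("top",P,PT)],[.43,.25,.2]); print(v[:2].round(4),np.degrees(v[2]).round(2),r.tolist())
E
```

```text
[ 0.426  -0.0926] -75.45 [[0.0, -1.5], [1.5, 0.5], [-0.4, 1.3], [-0.5, -0.4], [-2.1, 0.1], [-1.1, 0.7], [1.3, -0.0], [1.5, -1.0]]
[ 0.4268 -0.0913] -75.59 [[1.2, 0.2], [-0.5, 1.1], [-0.8, -0.2], [0.6, -0.7], [0.2, -0.6], [-0.6, -1.4], [-0.3, 1.0], [0.4, 0.4]]
[ 0.4264 -0.0921] -75.53 [[-0.2, -1.7], [1.2, 0.4], [-0.7, 1.0], [-0.7, -0.6], [-2.4, -0.1], [-1.4, 0.6], [1.0, -0.3], [1.2, -1.2], [1.0, 0.4], [-0.6, 1.5], [-1.0, 0.1], [0.5, -0.5], [0.1, -0.3], [-0.8, -1.1], [-0.5, 1.3], [0.2, 0.7]]
[0.5797 0.2718] -14.46 [[0.1, -0.5], [-0.8, 0.4], [1.2, 0.1], [-0.3, -0.0]]
```

Run:
```python
import cv2
s=cv2.imread("pics/side0.png")
c=cv2.resize(s[150:225,265:365],None,fx=8,fy=8,interpolation=cv2.INTER_CUBIC);cv2.imwrite("pics/sp.png",c)
```

```text
(no output)
```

View pics/sp.png

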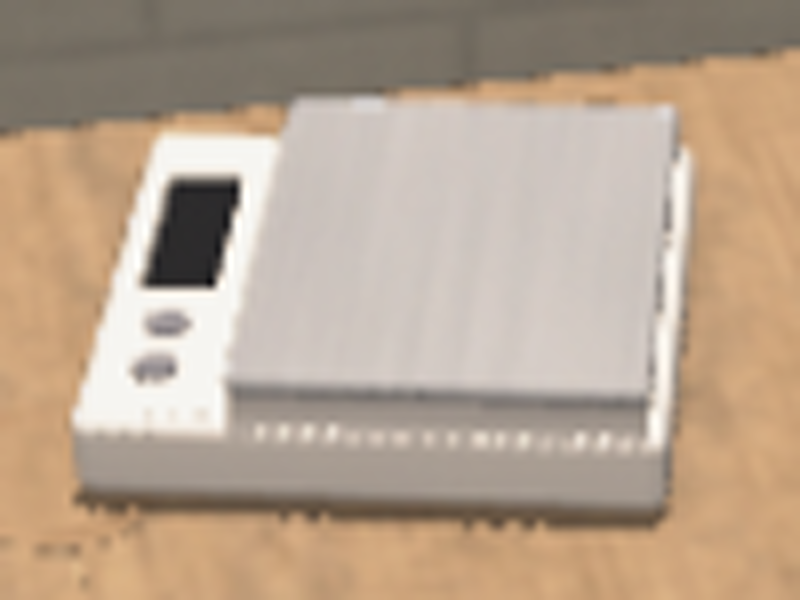

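```bash
cat >> h.py <<'E'
def toolR(yaw): # tool x at yaw, z down
    c,s=np.cos(yaw),np.sin(yaw); return np.array([[c,s,0],[s,-c,0],[0,0,-1.]])
E
python3 - <<'E'
from h import *
P=rect(.0675,.0875,.05)
PT=px([(128,43),(470,115),(395,380),(57,302)],4,110,185)
PS=px([(678,105),(645,400),(228,385),(292,98)],8,265,150)
for o in ([("side",P,PS)],[("side",P,PS),("top",P,PT)]):
    v,r=fit(o,[.58,.27,-.25]); print(v[:2].round(4),np.degrees(v[2]).round(2),r.tolist())
d=arm.grip_depth
for k in (0,np.pi):
  for p,y in (([.4264,-.0921,.075-d],-75.5),([.4264,-.0921,.195-d],-75.5),([.58,.271,.195-d],-104.46),([.58,.271,.125-d],-104.46)):
    q=arm.solve_ik(p,toolR(np.radians(y)+k)); print(None if q is None else np.round(q,1))
E
```

```text
[0.5806 0.2747] -14.62 [[0.3, 0.4], [0.9, -0.3], [-1.0, -0.2], [-0.3, 0.0]]
[0.58   0.2724] -14.55 [[0.2, 0.9], [0.9, 0.2], [-1.1, 0.4], [-0.4, 0.5], [-0.1, -0.6], [-1.1, 0.3], [0.8, 0.0], [-0.6, -0.2]]
[-20.   28.3 112.9  -0.   38.9 145.5]
[-20.   16.1 105.3  -0.   58.6 145.5]
[  19.7   31.5   77.4   -0.    71.  -145.8]
[  19.7   35.9   81.4   -0.    62.7 -145.8]
[-20.   28.3 112.9  -0.   38.9 -34.5]
[-20.   16.1 105.3  -0.   58.6 -34.5]
[19.7 31.5 77.4 -0.  71.  34.2]
[19.7 35.9 81.4 -0.  62.7 34.2]
```

Run:
```python
from h import *
import cv2
d=arm.grip_depth
R=toolR(np.radians(-75.53)+np.pi)
arm.move_to([.4264,-.0921,.19],R)
arm.grip(.05)
arm.move_l([.4264,-.0921,.105],R,feed=.12)
print(arm.current_t(),arm.current_ee_pos(),arm.current_width())
for n in("top","side"): cv2.imwrite(f"pics/{n}1.png",arm.snapshot(n)[:,:,::-1])
s=cv2.imread("pics/side1.png")[170:340,200:400]
cv2.imwrite("pics/s1c.png",cv2.resize(s,None,fx=3.5,fy=3.5,interpolation=cv2.INTER_CUBIC))
```

```text
3.7583 [ 0.42668505 -0.09220209  0.10540361] 0.05000064731092104
```

View pics/s1c.png

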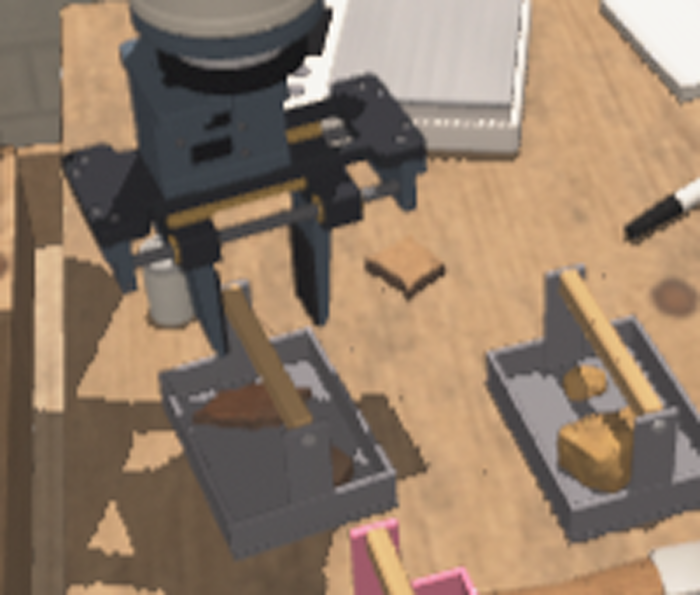

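View pics/top1.png

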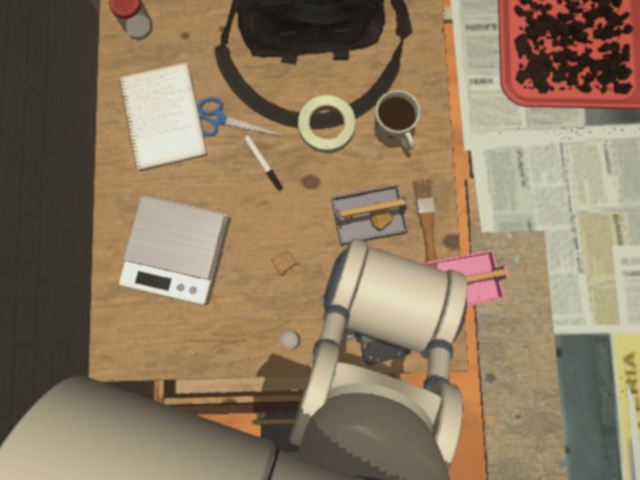

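Fingertips, at about (222,352) and (320,322) in the crop, straddle the bar (265,355). I'll descend, grip and lift slightly.

Run:
```python
from h import *
import cv2
d=arm.grip_depth
print(proj("side",np.array([[.4264,-.0921,.105]]))-[200,170], "*3.5")
f0=arm.current_force()
arm.move_l([.4264,-.0921,.075-d],feed=.06)
print(arm.current_force()-f0)
arm.grip(.0); print("w",arm.current_width(),arm.current_force()-f0)
arm.move_l([.4264,-.0921,.095-d],feed=.03)
print(arm.current_t(),arm.current_ee_pos(),arm.current_width(),arm.current_force()-f0,arm.current_torque())
for n in("top","side"): cv2.imwrite(f"pics/{n}2.png",arm.snapshot(n)[:,:,::-1])
s=cv2.imread("pics/side2.png")[170:340,200:400]
cv2.imwrite("pics/s2c.png",cv2.resize(s,None,fx=3.5,fy=3.5,interpolation=cv2.INTER_CUBIC))
```

```text
[[74.54379854 92.20290495]] *3.5
[-0.36657193 -0.46921468  0.62157795]
w 0.012123242752814064 [ 0.10149275  0.85245027 -0.78963075]
6.3083 [ 0.42636049 -0.09208117  0.07617077] 0.01182801077953731 [-1.11472481  0.26959025 -2.64826853] [-0.04858771 -0.13202573 -0.05039116]
```

View pics/s2c.png

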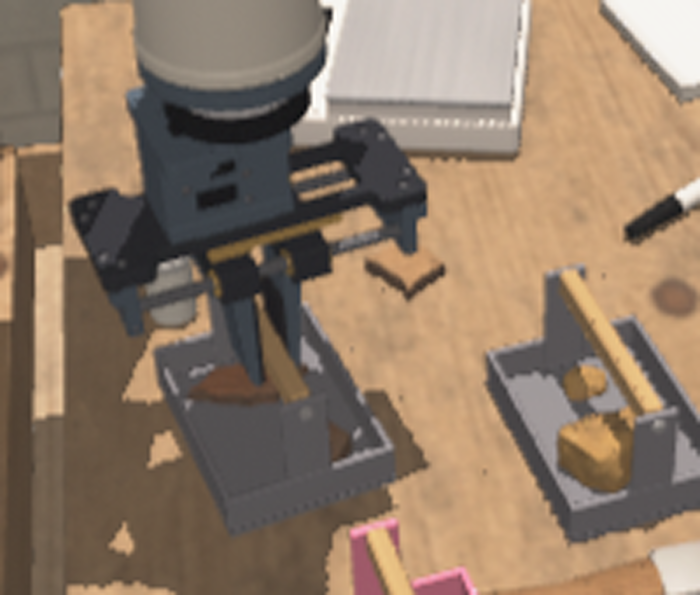

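The tray has lifted level: all rim corners moved up by about 20 px in the crop. Now the carry, with a check over the pan.

Run:
```python
from h import *
import cv2
d=arm.grip_depth
arm.move_l([.4264,-.0921,.18-d],feed=.07)
R=toolR(np.radians(75.45))
R0=toolR(np.radians(-75.53)+np.pi)
arm.move_l([.58,.272,.18-d],R,feed=.09)
print(arm.current_ee_pos(),arm.current_tool_rot()[:2,0])
arm.move_l([.58,.272,.14-d],R,feed=.05)
print(arm.current_t(),arm.current_ee_pos(),arm.current_width(),arm.current_force(),arm.current_torque())
for n in("top","side"): cv2.imwrite(f"pics/{n}3.png",arm.snapshot(n)[:,:,::-1])
s=cv2.imread("pics/side3.png")[100:250,240:440]
cv2.imwrite("pics/s3c.png",cv2.resize(s,None,fx=4,fy=4,interpolation=cv2.INTER_CUBIC))
```

```text
[0.57998816 0.27191175 0.16119746] [0.25125454 0.96792105]
13.2667 [0.58021189 0.27208139 0.12149449] 0.012042108772651576 [-0.18480989  0.28530519 -2.49762892] [-0.049363   -0.10918729  0.01638839]
```

View pics/s3c.png

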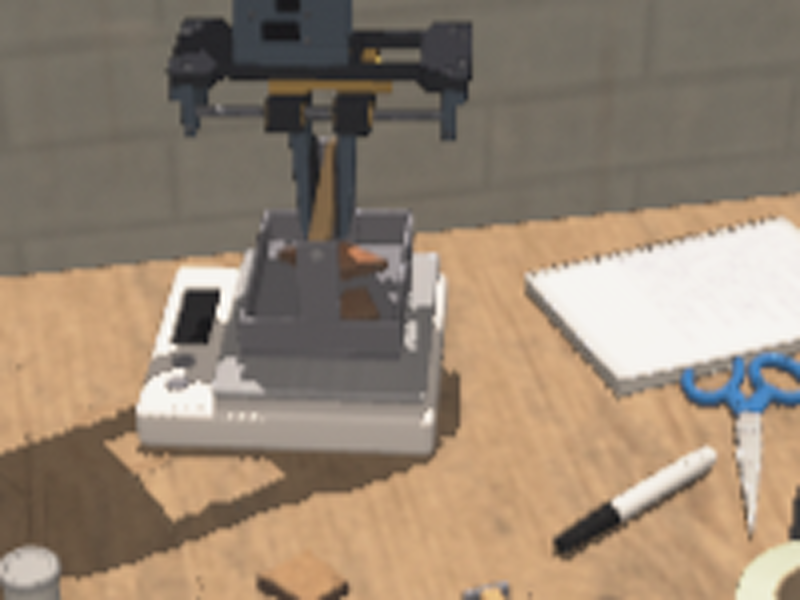

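View pics/top3.png

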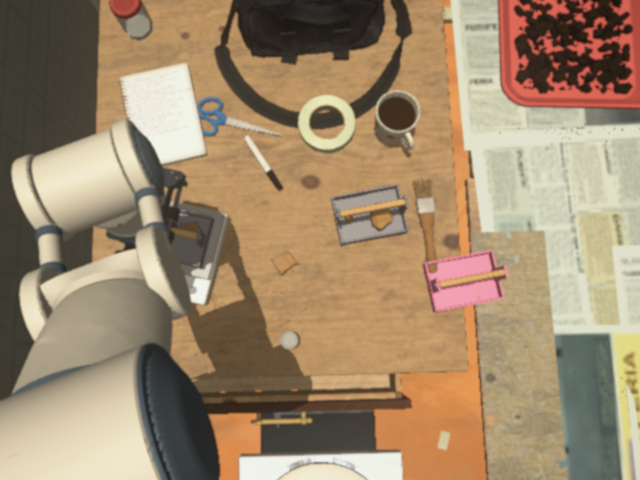

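Tray is level over the pan with both pieces inside. I'll use the rim corners in the side crop, (238,318), (402,325), (268,212) and (412,213), to check its centring.

Run:
```python
from h import *
d=arm.grip_depth
z=arm.current_ee_pos()[2]+d-.047
# local x ~ tray long axis yaw 75 (away from side cam), local y -> -x world (left)
W=[[-.07,.05,z],[-.07,-.05,z],[.07,.05,z],[.07,-.05,z]]
v,r=fit([("side",W,px([(238,318),(402,325),(268,212),(412,213)],4,240,100))],[.58,.27,1.3]);print(v.round(4),np.degrees(v[2]),r.tolist())
```

```text
[0.5812 0.2717 1.3147] 75.32794072040154 [[0.2, 0.7], [-0.3, 0.1], [-0.6, -0.9], [0.7, -0.2]]
```

Run:
```python
from h import *
import cv2
d=arm.grip_depth; X,Y=.5798,.2727
arm.move_l([X,Y,.129-d],feed=.04)
f0=arm.current_force()[2]; print(f0)
h=.129
while h>.122:
    h-=.001; arm.move_l([X,Y,h-d],feed=.01)
    f=arm.current_force()[2]; print(round(h,4),round(arm.current_ee_pos()[2]+d,4),f)
    if f-f0>2.0: break
arm.sleep(.3); print(arm.current_force(),arm.current_t())
for n in("side",): cv2.imwrite(f"pics/{n}4.png",arm.snapshot(n)[:,:,::-1])
s=cv2.imread("pics/side4.png")[100:250,240:440]
cv2.imwrite("pics/s4c.png",cv2.resize(s,None,fx=4,fy=4,interpolation=cv2.INTER_CUBIC))
```

```text
-3.193996951914323
0.128 0.128 -3.246673037993018
0.127 0.127 -3.3671431182325247
0.126 0.1259 -3.2496240761226747
0.125 0.125 -3.118351675479948
0.124 0.125 11.2705755370592
[-3.63853831 -1.92382809 11.13034164] 15.3417
```

View pics/s4c.png

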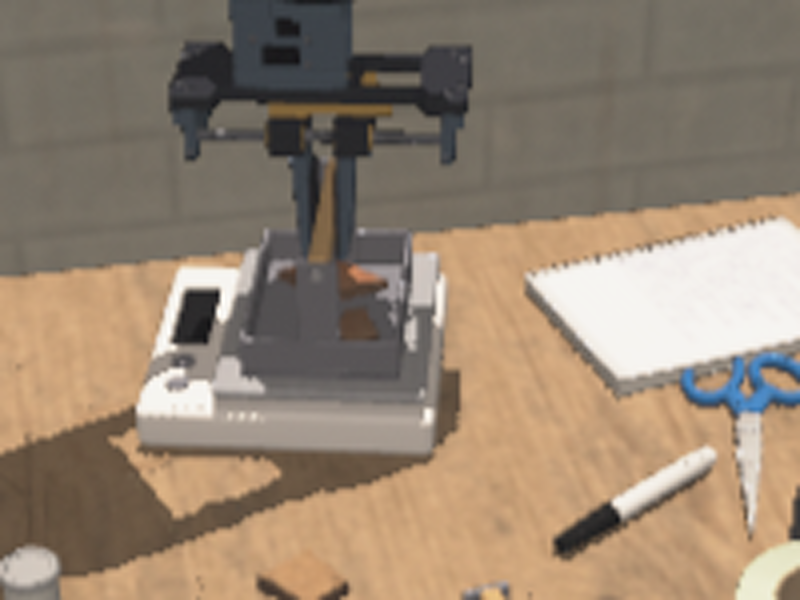

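Contact came at the expected height with about 14 N. I'll ease off, release and rise.

Run:
```python
from h import *
import cv2
d=arm.grip_depth; X,Y=.5798,.2727
arm.move_l([X,Y,.1247-d],feed=.01); print(arm.current_force())
arm.grip(.05); print(arm.current_width(),arm.current_force())
arm.move_l([X,Y,.2-d],feed=.08); print(arm.current_force())
arm.move_to([.42,.0,.3],toolR(np.radians(75.45)))
print(arm.current_t())
for n in("top","side"): cv2.imwrite(f"pics/{n}5.png",arm.snapshot(n)[:,:,::-1])
t=cv2.imread("pics/top5.png")[175:325,100:300]; s=cv2.imread("pics/side5.png")[140:240,250:383]
cv2.imwrite("pics/t5c.png",cv2.resize(t,None,fx=4,fy=4,interpolation=cv2.INTER_CUBIC))
cv2.imwrite("pics/s5c.png",cv2.resize(s,None,fx=6,fy=6,interpolation=cv2.INTER_CUBIC))
```

```text
[-2.58769254 -1.66737733  5.22914238]
0.04995765350158204 [-0.13690991  0.31079002  0.04809736]
[ 0.54151296  0.19723581 -0.7631737 ]
18.7417
```

View pics/t5c.png

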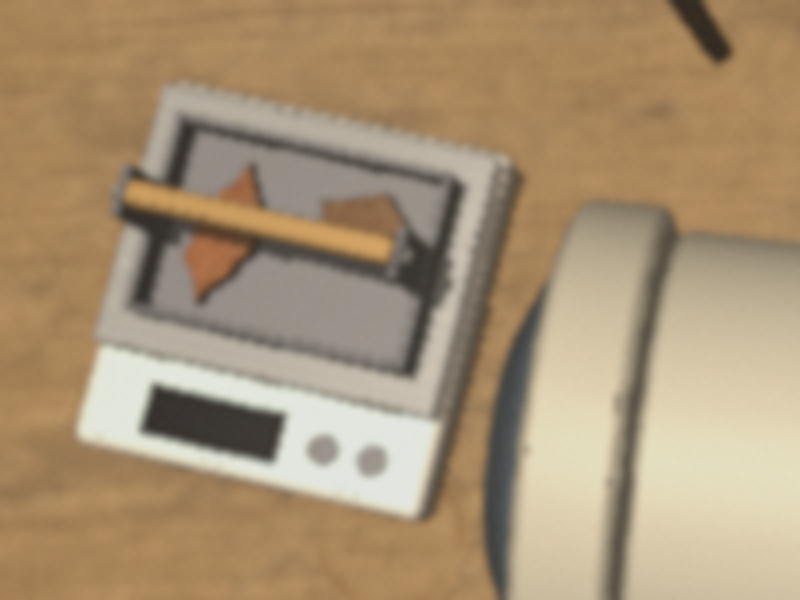

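View pics/s5c.png

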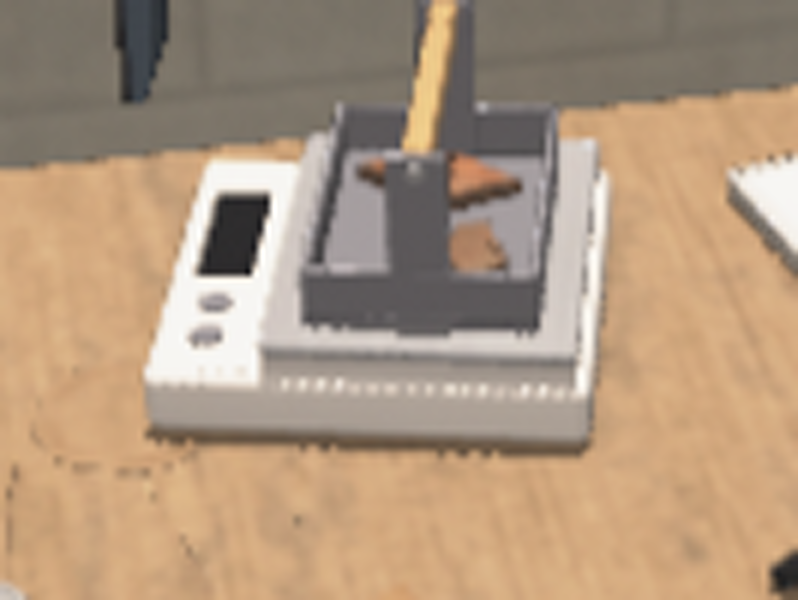

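The tray stands on the pan, aligned and with both pieces inside. One last numeric check before handing in.

Run:
```python
from h import *
z=.078
W=[[-.07,.05,z],[-.07,-.05,z],[.07,.05,z],[.07,-.05,z]]
v,r=fit([("side",W,px([(303,272),(540,275),(337,105),(555,110)],6,250,140))],[.58,.27,1.3]);print(v.round(4),np.degrees(v[2]),r.tolist())
if np.hypot(*(v[:2]-[.58,.2725]))<.01: arm.sign_off(); print("done",arm.current_t())
```

```text
[0.5803 0.2729 1.332 ] 76.3171193892598 [[-0.4, 0.2], [0.3, 0.5], [-0.4, -0.3], [0.4, -0.5]]
the job is handed in; nothing more can be done
the job is handed in; nothing more can be done
```

The pottery tray is standing on the balance pan, released, and I have handed the job in. The hand-in reports no verdict.

- **Carry:** I gripped the tray by its bar and carried it level, with both pieces of pottery still inside. Its weight on the tool was about 3 N. It met the pan at the expected height with about 14 N, well under the 60 N limit.
- **Position after release:** in the side camera the tray's centre is at (0.580, 0.273) m, against a measured pan centre of (0.580, 0.272) m. Its long side is within about 1° of the pan's long side.
- **Last pictures:** both pieces are inside the tray, which looks level, and the gripper is clear of it. I did not re-measure the stone tray at the end. It was unmoved in the top picture taken just before the tray was set down, and nothing went near it afterwards.
- **Time:** the clock stood at about 18.8 s when I handed in.
- **Disagreement:** the two cameras placed the pan's centre about 3 mm apart in y (0.2718 and 0.2747 m). I used a combined value, well within the 20 mm tolerance.

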